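# Gauge two sleeves on a slanted pin and sort them

### The arm

A 7-joint arm with a two-finger parallel gripper is mounted at the origin on the work surface. World frame = base frame: x ahead of the robot, y to its left, z up, the work surface at z = 0. Lengths are in m, angles in rad, forces in N, time in s.
With the tool pointing down it reaches from about 0.4 to 0.85 m from the base axis. Payload 6.9 kg.
Tool frame: the origin (TCP) lies between the finger pads; the fingertips stand 8 mm ahead of it and the grasp point (between the pads) lies 11 mm behind it; z points along the fingers, y is the line along which they close (so a half turn about z gives the same grasp; the last joint's range is limited). The gripper opens to 85 mm and grips with 20 to 120 N. Pads are 22 mm wide; open, the fingers measure 114 mm over their backs; the gripper's body (76 mm by 85 mm) begins 54 mm behind the grasp point. The pads swing forward as they close: fully open they stand 13 mm farther back than shut.
Start: joints at [1.341, 0.507, -0.238, 1.5, 0.126, 1.149, -0.155], TCP at [0.205, -0.59, 0.239] pointing down, gripper open.
Joint ranges: [-3.08, 3.08], [-0.24, 2.05], [-1.43, 1.35], [0, 2.5], [-1.52, 4.66], [0.17, 1.96], [-2.89, 2.89]. Speed limits (rad/s): [2.39, 2.39, 3.14, 3.14, 3.14, 3.14, 3.14].

### API

Orientations are given as a rotation vector (axis times angle).
In Python, from workcell import * gives the robot as it stands.
- The arm moves only by the tool play_rows, never from a script. Its argument "series" is text: rows parted by semicolons, each of 4 numbers parted by spaces: the shift along the world's x, y, z in mm, then the turn about the world's z in rad. A call has 1 to 5 rows; each row shifts and turns the commanded pose from where the row before left it; what a row does not reach is not made up. A row lasts 1/10 s, in which the tool goes at most 50 mm and 8.59 degrees, less where a joint would pass 70% of its speed; a pose out of reach is approached as far as the arm can. A call with a gripper value outside its range is refused whole. "claw" is the closure in counts, from 0 (fully open) to 255 (shut), set as the call begins (left out, the last holds). The fingers move at their own pace and stop on an object; "squeeze" is the grip in N (left out, the last holds). Time passes only in rows, so rows that do not move let the fingers close. It gives the time, the measured TCP pose, the force, the opening and the grip force at its end, in the units of the state.
- read_state(): the state, without advancing time (a new reading comes with each control period).
- get_image(name): name is "scene" or "top" or "wrist"; returns a dict with "color" (400x640x3 uint8, red, green, blue), "depth" (400x640 float32, m along the optical axis (not along the pixel's ray), 0 where there is no reading), "K" (3x3 intrinsics, pixels), "k1" (the pictures are not rectified: a ray, as slopes to the right and down, at radius r is drawn at 1 + k1 r^2 times it, then the intrinsics apply), "camera_from_world" (4x4, takes a point from world to camera coordinates); the wrist camera has in their place "hand_eye" (4x4, takes a point from camera to tool coordinates, whose origin is the TCP and whose axes are the flange's). Camera axes: x right, y down, z forward; pixel columns grow to the right and rows downward; lengths in m; the calibration is good to about 2 mm. A picture is of the moment at which its call begins: read the wrist's pose just before it.
- job_done(): hands the job in; it is judged then, once.
The state is a dict: "time_s": time; "joint_pos": joint angles; "joint_velocities": joint speeds; "effort": joint torques, N m; "tcp_pos": TCP position; "ee_rot": TCP orientation; "ft_force": force on the tool from outside, world axes, zero at the start; "ft_torque": the same for the moment, N m; "gripper_width": finger opening in m; "gripper_force": force on a finger pad.
Only numpy, scipy, OpenCV 4.12 (cv2) and the standard library are available. Lean on these libraries where they do the work, as an engineer would, in place of code of your own. Each camera call takes 0.05 s, during which the arm holds its last target. There are 200 camera calls.

### The job

One of the two aluminium sleeves fits the slanted gauge pin, the other is bored too small. Prove which one fits by sliding it fully home on the pin, without forcing the one that will not go; then stand the fitting sleeve on end in the square tray, and stand the undersized one on end in the round dish. Set the sleeves down rather than dropping them, and leave the other things on the bench where they are.

Things in the scene. Friction and masses are not known exactly. Their poses are not given: they have to be found in the camera images.
- sleeve_a: one of two aluminium sleeves that look alike from outside: plain tube standing on end on the bench, outer diameter 46 mm, 70 mm long, 0.15 to 0.35 kg. One of the two has a 30 mm bore and fits, the other 22 mm and does not; find which by trying it on the pin (the bores also show at the ends). Origin: centre of the lower end; z along its axis to the upper end.
- sleeve_b: one of two aluminium sleeves that look alike from outside: plain tube standing on end on the bench, outer diameter 46 mm, 70 mm long, 0.15 to 0.35 kg. One of the two has a 30 mm bore and fits, the other 22 mm and does not; find which by trying it on the pin (the bores also show at the ends). Origin: centre of the lower end; z along its axis to the upper end.
- gauge_pin: steel gauge pin on a fixed stand, leaning 30 degrees from vertical, roughly towards the robot's right: diameter 26 mm, 55 mm long, the last 12 mm tapering to 12 mm. It rises from a collar 56 mm across; a home sleeve rests on the collar and reaches 15 mm past the pin's tip. Origin: on its axis at the collar's upper face, 75 mm above the bench; z along the pin to its tip.
- pin_tip (a point): centre of the gauge pin's tip, 55 mm from the collar along the pin
- square_tray: shallow square grey plastic tray, fixed, 140 x 140 mm outside, 25 mm high, walls and floor 5 mm thick; takes the fitting sleeve. Origin: centre of its underside, on the bench; its floor is 5 mm higher.
- round_dish: shallow round grey plastic dish, fixed, 140 mm outside diameter, 25 mm high, wall and floor 5 mm thick; takes the undersized sleeve. Origin: centre of its underside, on the bench; its floor is 5 mm higher.
- objective: bystander: dark microscope objective standing on the bench, 40 mm in diameter, 58 mm high; origin at the centre of its underside
- screwdriver: bystander: screwdriver lying on the bench, 170 mm long, along its x axis
- cleaner: bystander: white bottle of lens cleaner, 48 mm in diameter, 110 mm high; origin at the centre of its underside
- jar: bystander: amber glass jar with a steel lid, 60 mm in diameter, 60 mm high; origin at the centre of its underside
Not all that is in view belongs to the job. Leave any yellow look-alike of the sleeve_a alone.

How it is judged:
On the way:
1. the sleeve that fits is fully home on the gauge pin, its lower end at the collar (within 6 mm and 6 degrees) (distance between sleeve_b and gauge_pin below 0.006 m and angle between the z axis of sleeve_b and the z axis of gauge_pin, either way round below 0.105 rad), for 0.2 s.
At the end, for the whole second after the job is handed in: The fitting sleeve stands on end (within 8 degrees) on the floor of the square tray (lower end less than 12 mm above the bench, its centre within 62 mm of the tray's centre), and the undersized sleeve stands on end likewise in the round dish (centre within 50 mm); both at rest (horizontal distance between sleeve_b and square_tray below 0.062 m and z of sleeve_b in the frame of square_tray below 0.012 m and angle between each of sleeve_b, sleeve_a's own z axis and vertical below 0.15 rad and linear speed of each of sleeve_b, sleeve_a below 0.02 m/s and horizontal distance between sleeve_a and round_dish below 0.05 m and z of sleeve_a in the frame of round_dish below 0.012 m); the robot touches nothing.
It fails at once if the undersized sleeve is forced against the gauge pin with more than 60 N (contact force between sleeve_a and gauge_pin above 60 N).
It fails at once if a sleeve is dropped or thrown (faster than 0.9 m/s, a fall of about 4 cm, while not held) ((contact force between the fingers and sleeve_a below 0.3 N and linear speed of sleeve_a above 0.9 m/s) or (contact force between the fingers and sleeve_b below 0.3 N and linear speed of sleeve_b above 0.9 m/s)).
It fails at once if the objective, screwdriver, bottle or jar is moved more than 30 mm (distance of any of objective, screwdriver, cleaner, jar from where it was at the start of the episode above 0.03 m).
It also fails if it takes over 72 s, if anything falls off the work surface, if the arm or the gripper's body presses on something with over 40 N, if the wrist force passes 120 N, or if a joint passes its speed limit or range.

## Working session

There is one attempt and no reset: what is moved stays moved. The work goes in short steps, Python scripts to look and compute and a tool call to move; the robot and the scene stay as the last step left them, time stands still between calls to the robot, and variables do not carry over. Pictures are saved under pics/ and viewed, at most 10 in all, crops included, and the job is handed in when it is done.

Besides the shell and the picture viewer there is one more tool, called after ">>>" as name(argument=value, ...) on one line, values as JSON. play_rows: Moves the arm, as the interface text tells. Its arguments: {"type":"object","properties":{"series":{"type":"string"},"claw":{"type":"number"},"squeeze":{"type":"number"}},"required":["series"]}

```bash
mkdir -p pics; cat > h.py <<'E'
from workcell import *
import numpy as np, cv2
def save(n,im): cv2.imwrite('pics/'+n,im[:,:,::-1])
def cam(d,s=None):
    "world_from_camera"
    if 'camera_from_world' in d: return np.linalg.inv(d['camera_from_world'])
    T=np.eye(4);T[:3,:3]=cv2.Rodrigues(np.array(s['ee_rot'],float))[0];T[:3,3]=s['tcp_pos']
    return T@d['hand_eye']
def rays(d,uv):
    uv=np.array(uv,float).reshape(-1,1,2)
    return cv2.undistortPoints(uv,d['K'],np.array([d['k1'],0,0,0.])).reshape(-1,2)
def cloud(d,T):
    h,w=d['depth'].shape
    v,u=np.mgrid[:h,:w]
    r=rays(d,np.stack([u,v],-1).reshape(-1,2)).reshape(h,w,2)
    z=d['depth'];P=np.stack([r[...,0]*z,r[...,1]*z,z],-1)@T[:3,:3].T+T[:3,3]
    P[z==0]=np.nan
    return P
def project(d,T,X):
    C=(np.atleast_2d(X)-T[:3,3])@T[:3,:3]
    return cv2.projectPoints(C.reshape(-1,1,3),np.zeros(3),np.zeros(3),d['K'],np.array([d['k1'],0,0,0.]))[0].reshape(-1,2)
E
python3 - <<'E'
from h import *
s=read_state();print({k:np.round(v,3) for k,v in s.items()})
for n in('scene','top'):
    d=get_image(n);save(n+'0.png',d['color']);T=cam(d);print(n,np.round(T,3).tolist(),d['k1'],d['K'][0,0])
    np.savez(n+'0.npz',P=cloud(d,T),c=d['color'])
E
```

```text
{'time_s': np.float64(0.0), 'joint_pos': array([ 1.342,  0.508, -0.238,  1.501,  0.126,  1.149, -0.155]), 'joint_velocities': array([ 0.002,  0.001,  0.   , -0.002,  0.   , -0.   ,  0.001]), 'effort': array([-1.0000e-03, -6.2060e+01, -2.1870e+00, -2.4965e+01,  1.3000e-02,
        1.2000e-02, -0.0000e+00]), 'tcp_pos': array([ 0.205, -0.59 ,  0.238]), 'ee_rot': array([-3.096, -0.523,  0.   ]), 'ft_force': array([-0.579,  0.327, -0.083]), 'ft_torque': array([-0.033, -0.022,  0.021]), 'gripper_force': np.float64(0.0), 'gripper_width': np.float64(0.085)}
scene [[0.021, 0.64, -0.768, 1.471], [1.0, -0.017, 0.014, -0.011], [-0.004, -0.768, -0.64, 0.836], [0.0, 0.0, 0.0, 1.0]] -0.061362984070256164 421.9387236272021
top [[0.025, -0.996, 0.086, 0.497], [-1.0, -0.026, -0.015, 0.005], [0.017, -0.085, -0.996, 1.275], [0.0, 0.0, 0.0, 1.0]] -0.07079616464468193 451.8861869223154
```

View pics/scene0.png

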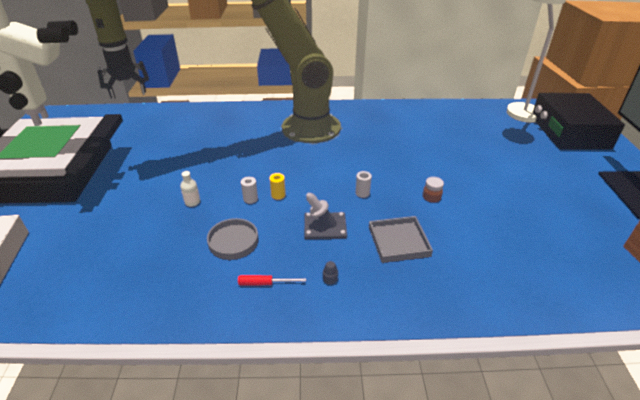

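View pics/top0.png

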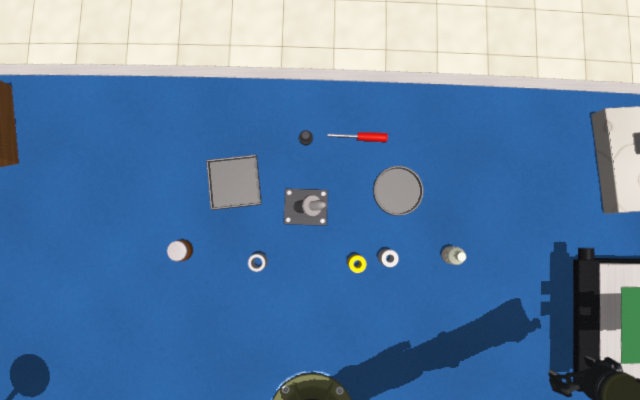

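Top view: silver sleeves at (257,262) and (390,258). The yellow look-alike at (357,264) could be mistaken for a sleeve, and so could the white bottle at (455,256) or the jar at (179,250). The pin is at (313,205), the square tray at (234,182) and the dish at (398,190). Next I'll measure these and take one close crop.

```bash
python3 - <<'E'
from h import *
z=np.load('top0.npz');P=z['P'];c=z['c'].astype(int)
def comp(u,v,r,lo,hi):
    Q=P[v-r:v+r,u-r:u+r].reshape(-1,3);m=(Q[:,2]>lo)&(Q[:,2]<hi);Q=Q[m]
    mn,mx=Q[:,:2].min(0),Q[:,:2].max(0)
    print((u,v),'n',len(Q),'mean',Q.mean(0).round(4),'mid',((mn+mx)/2).round(4),'ext',(mx-mn).round(3),'zmax',np.percentile(Q[:,2],[50,98]).round(3))
for u,v in((257,262),(390,258),(357,264)): comp(u,v,16,.055,.085)
comp(234,182,36,.012,.035);comp(398,190,34,.012,.035)
comp(455,256,20,.05,.2);comp(179,250,20,.03,.1);comp(306,137,14,.03,.1)
# bore dark fraction
for u,v in((257,262),(390,258)):
    g=c[v-14:v+14,u-14:u+14]; 
    sc=P[v-14:v+14,u-14:u+14,2]
    print((sc[::3,::3]*1000).round(0))
# pin
print((P[186:226:2,284:330:3,2]*1000).round(0))
def colr(u,v):return c[v-2:v+3,u-2:u+3].mean((0,1))
im=np.hstack([cv2.resize(z['c'][v-20:v+20,u-20:u+20],(260,260),interpolation=cv2.INTER_CUBIC) for u,v in((257,262),(390,258),(310,205))])
save('crop1.png',im)
E
```

```text
(257, 262) n 153 mean [0.42   0.1559 0.0685] mid [0.4203 0.1565] ext [0.045 0.046] zmax [0.069 0.074]
(390, 258) n 196 mean [ 0.4403 -0.1953  0.069 ] mid [ 0.4397 -0.1949] ext [0.045 0.044] zmax [0.069 0.074]
(357, 264) n 190 mean [ 0.423  -0.1092  0.0687] mid [ 0.4232 -0.1093] ext [0.043 0.045] zmax [0.069 0.074]
(234, 182) n 457 mean [0.6408 0.2378 0.0224] mid [0.6393 0.2352] ext [0.155 0.158] zmax [0.023 0.029]
(398, 190) n 344 mean [ 0.6282 -0.2276  0.0228] mid [ 0.6271 -0.2263] ext [0.138 0.141] zmax [0.023 0.029]
(455, 256) n 271 mean [ 0.4526 -0.3702  0.0828] mid [ 0.4519 -0.3758] ext [0.049 0.044] zmax [0.079 0.112]
(179, 250) n 374 mean [0.4466 0.3702 0.0552] mid [0.4464 0.3731] ext [0.055 0.054] zmax [0.059 0.064]
(306, 137) n 134 mean [0.7669 0.0379 0.0485] mid [0.7707 0.0382] ext [0.037 0.034] zmax [0.052 0.061]
[[ 0.  1. -3. -2.  2. -2.  1. -2. -4. -6.]
 [-2. -3. -0.  2. -1.  2. -0.  1. -3.  0.]
 [ 2.  0. -3. -2. -1. 53. 34. -0.  2. -0.]
 [-1.  0. -1. 70. 64. 68. 69. 54.  2. -0.]
 [-2. -4. 75. 57. -3. -4.  3. 69. 19. -6.]
 [ 6. -2. 72. 49.  7.  1. -2. 69. 22. -2.]
 [ 0. 
[... 1598 characters left out ...]
. 114.
    9.   4.]
 [ 17.  15.   9.  15.  23.  40.  53.  86.  81.  76.  87.  66.  61.  13.
    7.  -1.]
 [ 16.  15.  14.  17.  12.  33.  46.  85.  81.  79.  69.  67.  12.  13.
   17.  -3.]
 [ 12.  14.  16.  15.  15.  11.  14.  11.  79.  75.  69.  13.  15.  10.
   13.  -4.]
 [ 14.  11.  15.  15.  15.  18.  14.  17.  14.  14.  15.  16.  13.  15.
   14.  -0.]
 [ 15.  22.  17.  13.   7.  12.  18.  15.  11.  15.  16.  11.  17.  19.
   14.   0.]
 [ 18.  24.  14.  11.  14.  12.  17.  13.  14.  11.  14.  10.  15.  18.
   11.   0.]
 [ 14.  15.  17.  16.  17.  14.  13.  17.  13.  13.  11.  10.   8.  13.
   -3.   0.]
 [  1.   3.  16.  nan  18.   8.  13.  14.  13.  13.  15.  11.  17.  16.
   -4.   4.]]
```

View pics/crop1.png

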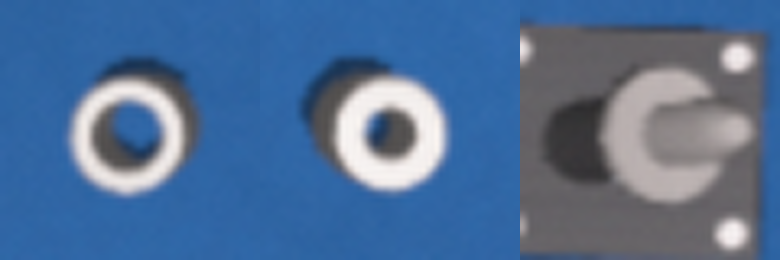

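The crop shows the wide bore on the left sleeve, top (257,262), so that is the fitting one (sleeve_b). The small bore is on (390,258). The pin leans to the robot's right. I'll fit the pin axis next.

```bash
python3 - <<'E'
from h import *
from scipy.optimize import least_squares
zt=np.load('top0.npz');zs=np.load('scene0.npz')
Pt=zt['P'][180:235,280:335].reshape(-1,3);Ps=zs['P'][180:250,290:355].reshape(-1,3)
def ax(p): return np.array([np.cos(p[2])*.5,np.sin(p[2])*.5,np.sqrt(.75)])
def split(P,p):
    O=np.array([p[0],p[1],.075]);a=ax(p);D=P-O;s=D@a;r=np.linalg.norm(D-s[:,None]*a,axis=1);return s,r
for nm,P in(('top',Pt),('scene',Ps),('both',np.vstack([Pt,Ps]))):
    P=P[np.isfinite(P).all(1)];P=P[P[:,2]>.055]
    p=np.array([.555,.01,-1.57])
    for it in range(6):
        s,r=split(P,p);m1=(s>6)&(s<42)&(r<22);m2=(abs(s)<7)&(r>15)&(r<27)
        def f(q):
            s,r=split(P,q);return np.r_[r[m1]-.013,s[m2]]
        p=least_squares(f,p,loss='soft_l1',f_scale=.003).x
    s,r=split(P,p);m=(s>45)&(r<15)
    print(nm,p.round(4),'lean az deg',np.degrees(p[2]).round(1),m1.sum(),m2.sum(),'rms',np.sqrt(np.mean(f(p)**2)).round(4),'smax',s[m].max().round(4),'tip',(np.array([p[0],p[1],.075])+.055*ax(p)).round(4))
# scene-based sleeve check
P=zs['P']
for x,y in((.42,.156),(.44,-.195),(.423,-.109)):
    m=(abs(P[...,0]-x)<.04)&(abs(P[...,1]-y)<.04)&(P[...,2]>.015)
    Q=P[m];f=lambda q:np.hypot(Q[:,0]-q[0],Q[:,1]-q[1])-.023
    side=Q[:,2]<.06;Q=Q[side];print('scene sleeve',least_squares(f,[x,y],loss='soft_l1',f_scale=.003).x.round(4))
E
```

```text
return _methods._mean(a, axis=axis, dtype=dtype,
  ret = ret.dtype.type(ret / rcount)
Traceback (most recent call last):
ValueError: zero-size array to reduction operation maximum which has no identity
```

>>> play_rows(series="30 42 0 0;30 42 0 0;30 42 0 0;30 42 0 0;30 42 0 0.1", claw=0, squeeze=30)

```text
time_s: 0.6
tcp_pos: [0.3513, -0.385, 0.2391]
ee_rot: [-3.067, -0.678, 0.0]
ft_force: [1.1, -0.5, -0.7]
gripper_width: 0.0857
gripper_force: 0.0
```

>>> play_rows(series="30 42 0 0.12;25 42 0 0.12;10 42 0 0.12;0 45 0 0.12;0 45 0 0.12")

```text
time_s: 1.1
tcp_pos: [0.4146, -0.1702, 0.239]
ee_rot: [-2.726, -1.561, 0.0]
ft_force: [1.3, 0.2, 0.4]
gripper_width: 0.0854
gripper_force: 0.0
```

>>> play_rows(series="0 45 0 0.12;0 45 0 0.12;0 45 0 0.12;0 45 0 0.12;0 40 0 0.06")

```text
time_s: 1.6
tcp_pos: [0.4141, 0.0498, 0.2393]
ee_rot: [2.211, 2.231, 0.0]
ft_force: [1.2, 0.6, 0.4]
gripper_width: 0.0855
gripper_force: 0.0
```

```bash
cat > fit.py <<'E'
from h import *
from scipy.optimize import least_squares
zt=np.load('top0.npz');zs=np.load('scene0.npz')
Pt=zt['P'][180:235,280:335].reshape(-1,3);Ps=zs['P'][180:250,290:355].reshape(-1,3)
def ax(p): return np.array([np.cos(p[2])*.5,np.sin(p[2])*.5,np.sqrt(.75)])
def split(P,p):
    O=np.array([p[0],p[1],.075]);a=ax(p);D=P-O;s=D@a;r=np.linalg.norm(D-s[:,None]*a,axis=1);return s,r
for nm,P in(('top',Pt),('scene',Ps),('both',np.vstack([Pt,Ps]))):
    P=P[np.isfinite(P).all(1)];P=P[P[:,2]>.055]
    h=P[P[:,2]>.1];print(h.mean(0).round(3))
    p=np.array([h[:,0].mean(),h[:,1].mean()+.02,-1.57])
    for it in range(8):
        s,r=split(P,p);m1=(s>6)&(s<42)&(r<22);m2=(abs(s)<7)&(r>15)&(r<27)
        def f(q):
            s,r=split(P,q);return np.r_[r[m1]-.013,s[m2]]
        p=least_squares(f,p,loss='soft_l1',f_scale=.003).x
    s,r=split(P,p);m=(s>45)&(r<15)
    print(nm,p.round(4),'lean az deg',np.degrees(p[2]).round(1),m1.sum(),m2.sum(),'rms',np.sqrt(np.mean(f(p)**2)).round(4),'smax',s[m].max().round(4) if m.any() else None,'tip',(np.array([p[0],p[1],.075])+.055*ax(p)).round(4))
P=zs['P']
for x,y in((.42,.156),(.44,-.195)):
    m=(abs(P[...,0]-x)<.04)&(abs(P[...,1]-y)<.04)&(P[...,2]>.015)&(P[...,2]<.06)
    Q=P[m];f=lambda q:np.hypot(Q[:,0]-q[0],Q[:,1]-q[1])-.023
    print('scene sleeve',least_squares(f,[x,y],loss='soft_l1',f_scale=.003).x.round(4))
E
python3 fit.py
```

```text
[ 0.575 -0.003  0.116]
top [ 0.575   0.0167 -1.57  ] lean az deg -90.0 0 0 rms nan smax None tip [ 0.5751 -0.0108  0.1226]
[ 0.583 -0.005  0.113]
scene [ 0.5834  0.015  -1.57  ] lean az deg -90.0 0 0 rms nan smax None tip [ 0.5834 -0.0125  0.1226]
[ 0.579 -0.004  0.115]
both [ 0.5791  0.0159 -1.57  ] lean az deg -90.0 0 0 rms nan smax None tip [ 0.5791 -0.0116  0.1226]
scene sleeve [0.4212 0.1581]
scene sleeve [ 0.4411 -0.1969]
  return _methods._mean(a, axis=axis, dtype=dtype,
  ret = ret.dtype.type(ret / rcount)
```

>>> play_rows(series="0 30 0 0;0 30 0 0;0 30 0 0;0 0 0 0")

```text
time_s: 2.0
tcp_pos: [0.4142, 0.1419, 0.2395]
ee_rot: [-2.21, -2.231, -0.003]
ft_force: [0.3, -0.2, -0.2]
gripper_width: 0.0853
gripper_force: 0.0
```

```bash
sed -i 's/(s>6)&(s<42)&(r<22)/(s>.006)\&(s<.042)\&(r<.022)/;s/(abs(s)<7)&(r>15)&(r<27)/(abs(s)<.007)\&(r>.015)\&(r<.027)/;s/(s>45)&(r<15)/(s>.045)\&(r<.015)/' fit.py; python3 fit.py
python3 - <<'E'
from h import *
s=read_state();print(s['tcp_pos'],s['ee_rot']);d=get_image('wrist');save('w1.png',d['color']);P=cloud(d,cam(d,s))
from scipy.optimize import least_squares
m=np.isfinite(P).all(2)&(abs(P[...,2]-.07)<.008)&(np.hypot(P[...,0]-.42,P[...,1]-.157)<.035);Q=P[m]
print(len(Q),Q.mean(0).round(4),Q.min(0).round(3),Q.max(0).round(3))
(c,r)=cv2.minEnclosingCircle((Q[:,:2]*1000).astype(np.float32));print(c,r)
E
```

```text
[ 0.575 -0.003  0.116]
top [ 0.5758  0.0136 -1.588 ] lean az deg -91.0 68 159 rms 0.002 smax 0.0585 tip [ 0.5753 -0.0139  0.1226]
[ 0.583 -0.005  0.113]
scene [ 0.5758  0.0122 -1.539 ] lean az deg -88.2 99 96 rms 0.0014 smax 0.0567 tip [ 0.5767 -0.0152  0.1226]
[ 0.579 -0.004  0.115]
both [ 0.576   0.0131 -1.5766] lean az deg -90.3 167 255 rms 0.0017 smax 0.0582 tip [ 0.5759 -0.0144  0.1226]
scene sleeve [0.4212 0.1581]
scene sleeve [ 0.4411 -0.1969]
[0.41417495 0.14192697 0.23953214] [-2.20951457 -2.23135482 -0.00322083]
1013 [0.422  0.1591 0.0708] [0.4   0.137 0.062] [0.444 0.181 0.073]
(422.1026611328125, 158.16787719726562) 22.957439422607422
```

View pics/w1.png

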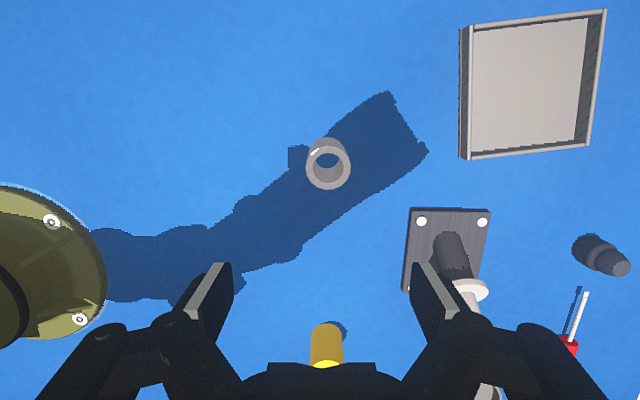

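Wrist view: the wide-bored silver sleeve is at (328,163), the yellow one sits below the gripper, and the fingers open along world x. Next I descend and grip.

>>> play_rows(series="7 16 -40 0;0 0 -45 0;0 0 -45 0;0 0 -40 0;0 0 0 0")

```text
time_s: 2.55
tcp_pos: [0.419, 0.1513, 0.0655]
ee_rot: [-2.215, -2.223, 0.013]
ft_force: [0.3, -1.5, 0.5]
gripper_width: 0.0855
gripper_force: 0.0
```

>>> play_rows(series="0 0 -20 0;0 0 -10 0;0 0 0 0;0 0 0 0")

```text
time_s: 2.95
tcp_pos: [0.4223, 0.1537, 0.0404]
ee_rot: [2.217, 2.225, 0.001]
ft_force: [-0.1, -1.0, -0.2]
gripper_width: 0.0855
gripper_force: 0.0
```

>>> play_rows(series="0 0 0 0;0 0 0 0;0 0 0 0;0 0 0 0;0 0 0 0", claw=255, squeeze=40)

```text
time_s: 3.45
tcp_pos: [0.4219, 0.1538, 0.04]
ee_rot: [2.216, 2.225, 0.001]
ft_force: [-1.7, -1.3, 7.9]
gripper_width: 0.0453
gripper_force: 39.5
```

>>> play_rows(series="0 0 0 0;0 0 10 0;0 0 20 0;0 0 0 0")

```text
time_s: 3.85
tcp_pos: [0.4225, 0.1544, 0.0711]
ee_rot: [2.216, 2.225, 0.004]
ft_force: [0.6, 0.6, -3.0]
gripper_width: 0.0452
gripper_force: 41.6
```

>>> play_rows(series="0 0 35 0;0 0 35 0;0 0 30 0;0 0 10 0;20 -20 0 0")

```text
time_s: 4.35
tcp_pos: [0.4407, 0.1362, 0.1806]
ee_rot: [2.211, 2.23, 0.004]
ft_force: [0.9, -0.5, -2.9]
gripper_width: 0.0455
gripper_force: 42.6
```

>>> play_rows(series="27 -29 0 0;27 -29 0 0;27 -29 0 0;27 -29 0 0;25 -29 0 0")

```text
time_s: 4.85
tcp_pos: [0.5752, -0.013, 0.1776]
ee_rot: [-2.217, -2.225, 0.002]
ft_force: [1.0, 1.5, -2.9]
gripper_width: 0.0457
gripper_force: 42.6
```

>>> play_rows(series="0 0 0 0;0 0 0 0;0 0 0 0")

```text
time_s: 5.15
tcp_pos: [0.5737, -0.0102, 0.1783]
ee_rot: [-2.214, -2.226, 0.001]
ft_force: [-0.0, 0.5, -1.8]
gripper_width: 0.0452
gripper_force: 42.6
```

```bash
python3 - <<'E'
from h import *
s=read_state();print(np.round(s['tcp_pos'],4),np.round(s['ee_rot'],3))
d=get_image('scene');T=cam(d);P=cloud(d,T);save('s2.png',cv2.resize(d['color'][120:280,220:420],(800,640))[:600])
t=np.array(s['tcp_pos'])
m=np.isfinite(P).all(2)&(np.linalg.norm(P[...,:2]-t[:2],axis=2)<.04)&(P[...,2]>t[2]-.037)&(P[...,2]<t[2]-.015);Q=P[m]
from scipy.optimize import least_squares
print(len(Q),least_squares(lambda q:np.hypot(Q[:,0]-q[0],Q[:,1]-q[1])-.023,t[:2],loss='soft_l1',f_scale=.003).x.round(4))
E
```

```text
[ 0.5737 -0.0102  0.1783] [-2.214e+00 -2.226e+00  1.000e-03]
111 [ 0.5731 -0.0064]
```

View pics/s2.png

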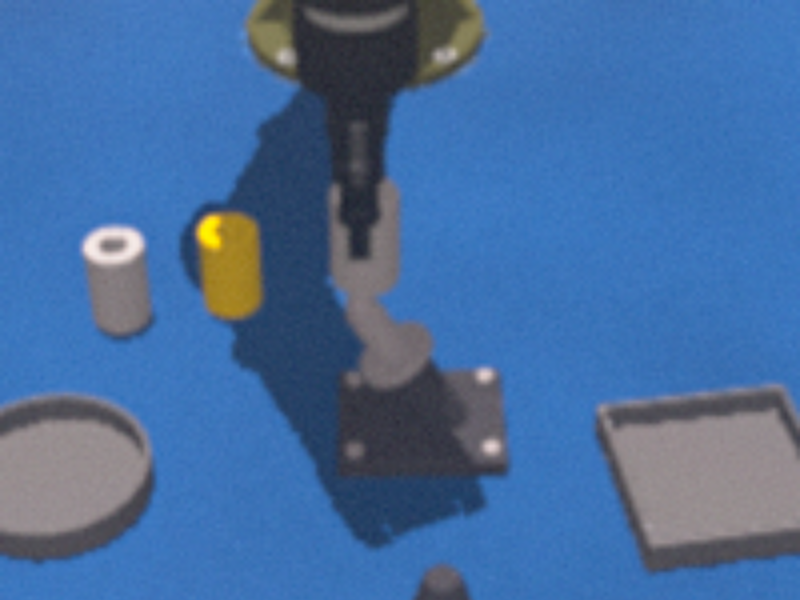

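The sleeve at (365,235) hangs upright just over the pin tip at (362,297). Next I lower it about 22 mm onto the tip.

>>> play_rows(series="3 -2 0 0;0 0 -8 0;0 0 -8 0;0 0 -6 0;0 0 0 0")

```text
time_s: 5.7
tcp_pos: [0.5769, -0.0133, 0.1559]
ee_rot: [-2.216, -2.225, 0.003]
ft_force: [-0.6, 0.3, -2.5]
gripper_width: 0.0456
gripper_force: 42.6
```

>>> play_rows(series="0 0 0 0")

```text
time_s: 5.8
tcp_pos: [0.5776, -0.0131, 0.157]
ee_rot: [-2.217, -2.226, 0.001]
ft_force: [-1.0, 0.5, -1.8]
gripper_width: 0.0457
gripper_force: 42.6
```

No contact so far. Now I tilt the sleeve by moving the tool towards the lean, with a lighter grip.

>>> play_rows(series="0 -5 0 0;0 -5 -1 0;0 -5 -1 0;0 0 0 0", squeeze=25)

```text
time_s: 6.2
tcp_pos: [0.5778, -0.0262, 0.1561]
ee_rot: [-2.215, -2.226, -0.005]
ft_force: [-2.8, 5.0, 1.6]
gripper_width: 0.0452
gripper_force: 37.5
```

>>> play_rows(series="0 -4 -2 0;0 -4 -2 0;0 -4 -2 0;0 0 0 0;0 0 0 0")

```text
time_s: 6.7
tcp_pos: [0.5776, -0.0399, 0.1495]
ee_rot: [-2.217, -2.226, -0.0]
ft_force: [-2.0, 2.6, -0.0]
gripper_width: 0.045
gripper_force: 25.6
```

```bash
python3 - <<'E'
from h import *
s=read_state();print(np.round(s['tcp_pos'],4),np.round(s['ft_force'],1))
d=get_image('scene');save('s3.png',cv2.resize(d['color'][140:240,270:370],(600,600),interpolation=cv2.INTER_CUBIC))
E
```

```text
[ 0.5776 -0.0399  0.1495] [-2.   2.6 -0. ]
```

View pics/s3.png

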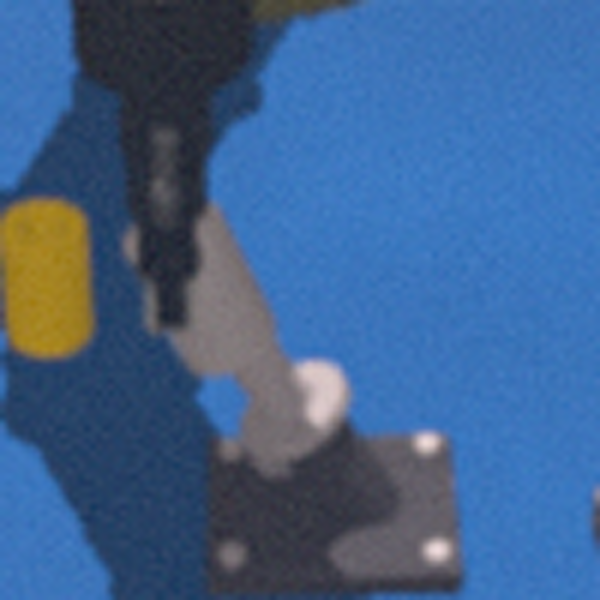

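The sleeve at (215,290) is tilted in line with the pin and the tip is in the bore. I now slide it down the axis.

>>> play_rows(series="-1 3 -5 0;0 3 -5 0;0 3 -5 0;0 0 0 0")

```text
time_s: 7.15
tcp_pos: [0.5767, -0.0306, 0.1334]
ee_rot: [-2.216, -2.226, -0.0]
ft_force: [0.6, 3.0, -2.9]
gripper_width: 0.0449
gripper_force: 25.9
```

>>> play_rows(series="0 3 -5 0;0 3 -5 0;0 3 -5 0;0 0 0 0")

```text
time_s: 7.55
tcp_pos: [0.5765, -0.0217, 0.1184]
ee_rot: [-2.216, -2.226, 0.001]
ft_force: [0.5, 1.4, -3.6]
gripper_width: 0.0449
gripper_force: 26.0
```

>>> play_rows(series="0 2 -4 0;0 2 -4 0;0 1 -3 0;0 0 0 0")

```text
time_s: 7.95
tcp_pos: [0.5767, -0.0193, 0.1085]
ee_rot: [2.217, 2.223, -0.003]
ft_force: [-2.0, -3.9, 5.8]
gripper_width: 0.0447
gripper_force: 24.6
```

>>> play_rows(series="0 1 -2 0;0 0 -1 0;0 0 0 0;0 0 0 0")

```text
time_s: 8.35
tcp_pos: [0.5766, -0.0204, 0.106]
ee_rot: [2.218, 2.219, -0.007]
ft_force: [-4.1, -9.9, 11.3]
gripper_width: 0.0452
gripper_force: 24.1
```

```bash
python3 - <<'E'
from h import *
s=read_state();print(np.round(s['tcp_pos'],4),np.round(s['ft_force'],1))
d=get_image('scene');save('s4.png',cv2.resize(d['color'][140:240,270:370],(600,600),interpolation=cv2.INTER_CUBIC))
E
```

```text
[ 0.5766 -0.0204  0.106 ] [-4.1 -9.9 11.3]
```

View pics/s4.png

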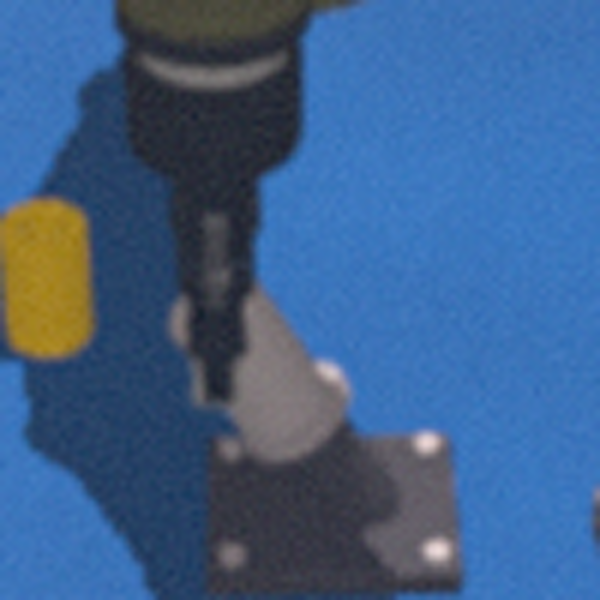

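The sleeve sits on the collar, with the collar edge just visible at (335,375), and the force is about 15 N. I release to let it settle home, then check.

>>> play_rows(series="0 0 0 0;0 0 0 0;0 0 0 0;0 0 0 0;0 0 0 0", claw=60)

```text
time_s: 8.9
tcp_pos: [0.5767, -0.0159, 0.1051]
ee_rot: [-2.216, -2.226, -0.0]
ft_force: [-1.0, -0.4, 0.0]
gripper_width: 0.0653
gripper_force: 0.0
```

```bash
cat > slv.py <<'E'
from h import *
from scipy.optimize import least_squares
# fit tilted sleeve near pin from scene+top clouds
s=read_state();print(np.round(s['tcp_pos'],4),np.round(s['ft_force'],1),s['gripper_width'])
L=[]
for n in('scene','top'):
    d=get_image(n);P=cloud(d,cam(d))
    if n=='scene': save('s5.png',cv2.resize(d['color'][140:240,270:370],(600,600),interpolation=cv2.INTER_CUBIC))
    c=d['color'].astype(int);L.append(P[np.isfinite(P).all(2)&(c.min(2)>70)&(c.max(2)-c.min(2)<45)])
P=np.vstack(L);O=np.array([.576,.0131,.075]);a=np.array([0,-.5,.866])
def sr(P,q):
    a=np.array([q[2],q[3],1.]);a/=np.linalg.norm(a);o=np.array([q[0],q[1],.1]);D=P-o;t=D@a;return t,np.linalg.norm(D-t[:,None]*a,axis=1)
D=P-O;t=D@a;r=np.linalg.norm(D-t[:,None]*a,axis=1)
Q=P[(t>.004)&(t<.066)&(r>.016)&(r<.030)]
q=least_squares(lambda q:sr(Q,q)[1]-.023,[.576,0,0,-.577],loss='soft_l1',f_scale=.002).x
v=np.array([q[2],q[3],1.]);v/=np.linalg.norm(v)
print(len(Q),'axis at z=.1',q[:2].round(4),'expected',(.576,-.0013),'dir',v.round(3),'angle to pin deg',np.degrees(np.arccos(v@a)).round(1))
t=(P-O)@a;r=np.linalg.norm((P-O)-t[:,None]*a,axis=1);top=t[(r>.015)&(r<.023)&(t>.055)&(t<.09)]
print('top ring t',np.percentile(top,[25,50,75]).round(4),len(top))
E
python3 slv.py
```

```text
[ 0.5767 -0.0159  0.1051] [-1.  -0.4  0. ] 0.0652610488177015
206 axis at z=.1 [ 0.5764 -0.0043] expected (0.576, -0.0013) dir [ 0.01  -0.488  0.873] angle to pin deg 1.0
top ring t [0.0604 0.0669 0.0701] 38
```

The sleeve is fully home: angle 1°, upper end at about 70 mm. Next I regrip centred, lift along the pin until only the tip is in the bore, then right the sleeve against the tip.

>>> play_rows(series="0 2 1 0;0 0 0 0")

```text
time_s: 9.2
tcp_pos: [0.5768, -0.0137, 0.1064]
ee_rot: [-2.216, -2.226, -0.001]
ft_force: [-0.2, -1.5, 0.1]
gripper_width: 0.0653
gripper_force: 0.0
```

>>> play_rows(series="0 0 0 0;0 0 0 0;0 0 0 0;0 0 0 0", claw=255, squeeze=30)

```text
time_s: 9.6
tcp_pos: [0.5764, -0.0142, 0.1065]
ee_rot: [-2.217, -2.226, 0.001]
ft_force: [-4.4, -0.9, 4.7]
gripper_width: 0.0448
gripper_force: 30.4
```

>>> play_rows(series="0 -3 5 0;0 -3 5 0;0 -3 5 0;0 -3 5 0;0 0 0 0")

```text
time_s: 10.1
tcp_pos: [0.5767, -0.0263, 0.1271]
ee_rot: [2.217, 2.225, 0.001]
ft_force: [-3.5, 2.6, 3.2]
gripper_width: 0.0447
gripper_force: 31.6
```

>>> play_rows(series="0 -3 5 0;0 -3 5 0;0 -3 5 0;0 -2 4 0;0 0 0 0")

```text
time_s: 10.6
tcp_pos: [0.5774, -0.0391, 0.1459]
ee_rot: [2.217, 2.222, -0.001]
ft_force: [-0.2, 0.3, -2.5]
gripper_width: 0.0445
gripper_force: 31.3
```

>>> play_rows(series="0 5 1 0;0 5 1 0;0 5 1 0;0 0 0 0")

```text
time_s: 11.0
tcp_pos: [0.5767, -0.0234, 0.1481]
ee_rot: [2.216, 2.224, -0.003]
ft_force: [0.7, -4.5, -1.9]
gripper_width: 0.0442
gripper_force: 31.2
```

>>> play_rows(series="0 5 1 0;0 5 0 0;0 5 0 0;0 0 0 0")

```text
time_s: 11.4
tcp_pos: [0.5764, -0.0084, 0.1488]
ee_rot: [2.217, 2.225, -0.004]
ft_force: [0.5, -3.7, -3.7]
gripper_width: 0.0447
gripper_force: 31.4
```

>>> play_rows(series="0 3 0 0;0 2 0 0;0 0 0 0;0 0 0 0")

```text
time_s: 11.8
tcp_pos: [0.5762, -0.0042, 0.1486]
ee_rot: [2.218, 2.224, -0.005]
ft_force: [-0.2, -5.8, -4.9]
gripper_width: 0.0444
gripper_force: 31.5
```

```bash
cat > tilt.py <<'E'
from h import *
import sys
from scipy.optimize import least_squares
s=read_state();t=np.array(s['tcp_pos']);print(t.round(4),np.round(s['ft_force'],1))
d=get_image('scene');P=cloud(d,cam(d));c=d['color'].astype(int)
u,v=project(d,cam(d),t-[0,0,.02])[0].astype(int)
save(sys.argv[1],cv2.resize(d['color'][v-50:v+50,u-50:u+50],(600,600),interpolation=cv2.INTER_CUBIC))
m=np.isfinite(P).all(2)&(c.min(2)>70)&(c.max(2)-c.min(2)<45)&(np.hypot(P[...,0]-t[0],P[...,1]-t[1])<.04)&(P[...,2]>t[2]-.033)&(P[...,2]<t[2]+.03)
Q=P[m];z0=t[2]+.011
f=lambda q:(lambda a,D:np.linalg.norm(np.cross(D,a),axis=1)-.023)(np.array([q[2],q[3],1])/np.sqrt(1+q[2]**2+q[3]**2),Q-[q[0],q[1],z0])
q=least_squares(f,[t[0],t[1],0,0],loss='soft_l1',f_scale=.002).x
print(len(Q),'axis at grasp',q[:2].round(4),'tilt deg x,y',np.degrees(np.arctan(q[2:])).round(1))
E
python3 tilt.py s6.png
```

```text
[ 0.5762 -0.0042  0.1486] [-0.2 -5.8 -4.9]
264 axis at grasp [ 0.581  -0.0063] tilt deg x,y [8.4 0.1]
```

View pics/s6.png

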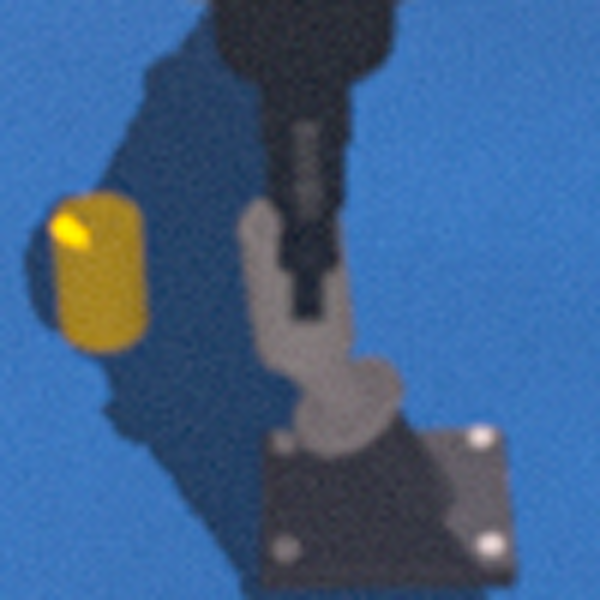

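The left edge, from (240,215) to (262,360), still leans about 5–6°. I push 5 mm more, then lift off and recheck.

>>> play_rows(series="0 3 0 0;0 2 0 0;0 0 0 0;0 0 0 0")

```text
time_s: 12.25
tcp_pos: [0.5761, 0.0004, 0.1484]
ee_rot: [2.218, 2.223, -0.006]
ft_force: [-0.4, -6.6, -3.7]
gripper_width: 0.0444
gripper_force: 31.6
```

>>> play_rows(series="0 -2 2 0;0 -2 10 0;0 0 20 0;0 0 15 0;0 0 0 0")

```text
time_s: 12.75
tcp_pos: [0.5782, 0.0003, 0.1992]
ee_rot: [2.214, 2.225, 0.007]
ft_force: [0.4, 0.4, -3.2]
gripper_width: 0.0443
gripper_force: 32.1
```

```bash
cat > edge.py <<'E'
from h import *
# lean of the sleeve in the y-z plane: silhouette (left/right extents) per height slice in scene cloud
s=read_state();t=np.array(s['tcp_pos']);print(t.round(4))
d=get_image('scene');T=cam(d);c=d['color'].astype(int)
g=(c.min(2)>75)&(c.max(2)-c.min(2)<40)
E=[]
for dz in np.arange(-.035,.026,.004):
    u,v=project(d,T,t+[0.0,0,dz])[0]
    row=g[int(round(v))];w=[k for k in range(int(u)-20,int(u)+20) if row[k]]
    if w:
        X=[]
        for k in(w[0],w[-1]):
            r=rays(d,[[k,round(v)]])[0];dr=T[:3,:3]@[r[0],r[1],1];l=(t[0]-T[0,3])/dr[0];X.append((T[:3,3]+l*dr)[1:])
        E.append([X[0][1]-t[2],X[0][0]-t[1],X[1][0]-t[1]])
E=np.array(E)*1000;print(E.round(1))
for k in(1,2):
    mm=abs(E[:,k]-np.median(E[:,k]))<8;p=np.polyfit(E[mm,0],E[mm,k],1);print('slope deg',np.degrees(np.arctan(p[0])).round(1))
save('e.png',cv2.resize(d['color'][100:220,270:370],(500,600),interpolation=cv2.INTER_CUBIC))
E
python3 edge.py
```

```text
[5.782e-01 3.000e-04 1.992e-01]
[[-35.5 -27.9  14.5]
 [-28.9 -27.7  14.4]
 [-25.6 -27.7  14.4]
 [-22.4 -27.6  14.4]
 [-19.1 -27.5  14.4]
 [-15.9 -27.4  14.4]
 [ -9.4 -29.9  14.4]
 [ -6.2 -27.2  14.4]
 [ -3.  -29.8  14.4]
 [  0.2 -29.7  14.4]
 [  6.5 -29.5  14.4]
 [  9.7 -29.4  14.4]
 [ 12.8 -29.4 -13.9]
 [ 19.  -29.2 -13.9]
 [ 22.1 -29.2 -13.8]
 [ 25.2 -29.1 -13.8]]
slope deg -2.0
slope deg -0.1
```

The sleeve is upright within about 2°. Now I carry it to the square tray.

>>> play_rows(series="10 35 0 0;10 40 0 0;10 40 0 0;10 40 0 0;10 40 0 0")

```text
time_s: 13.3
tcp_pos: [0.6265, 0.1956, 0.1953]
ee_rot: [-2.216, -2.226, 0.002]
ft_force: [-0.3, -0.1, -1.9]
gripper_width: 0.0444
gripper_force: 32.1
```

>>> play_rows(series="10 35 0 0;2 12 0 0;0 0 -30 0;0 0 -35 0;0 0 -30 0")

```text
time_s: 13.8
tcp_pos: [0.638, 0.24, 0.099]
ee_rot: [-2.217, -2.226, 0.003]
ft_force: [1.2, -0.3, -2.1]
gripper_width: 0.0441
gripper_force: 32.1
```

>>> play_rows(series="0 0 -25 0;0 0 -18 0;0 0 0 0;0 0 0 0")

```text
time_s: 14.2
tcp_pos: [0.6385, 0.2405, 0.0581]
ee_rot: [-2.217, -2.225, 0.001]
ft_force: [1.1, 0.1, -2.8]
gripper_width: 0.0442
gripper_force: 31.9
```

```bash
sed -i "s/^save.*/u,v=project(d,T,t-[0,0,.02])[0].astype(int);save('e2.png',cv2.resize(d['color'][v-50:v+50,u-50:u+50],(600,600),interpolation=cv2.INTER_CUBIC))/" edge.py; python3 edge.py
```

```text
[0.6385 0.2405 0.0581]
[[-32.3 -56.3  52.7]
 [-28.4 -56.7  49.3]
 [-24.6 -57.   48.7]
 [-20.9 -54.6  48.1]
 [-17.1 -55.   50.3]
 [-13.4 -52.6  52.5]
 [ -9.6 -55.8  51.9]
 [ -5.9 -56.1  51.3]
 [ -2.2 -56.5  47.9]
 [  1.5 -54.1  44.6]
 [  5.1 -54.5  44. ]
 [  8.8 -54.9  40.7]
 [ 16.  -52.9  36.8]
 [ 19.7 -56.   36.3]
 [ 23.1 -48.2  33. ]
 [ 26.3 -29.8  -5.5]]
slope deg 4.1
slope deg -10.9
```

View pics/e2.png

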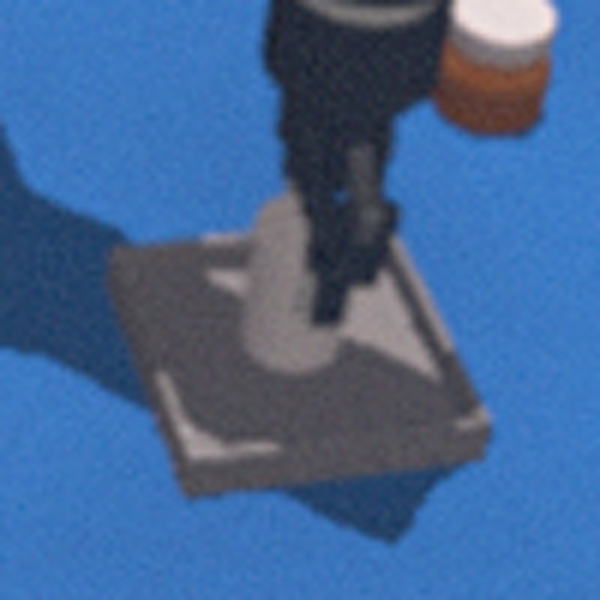

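The sleeve at (285,290) is upright over the middle of the tray. I lower it gently until it touches.

>>> play_rows(series="0 0 -4 0;0 0 -4 0;0 0 0 0")

```text
time_s: 14.55
tcp_pos: [0.6386, 0.2406, 0.0502]
ee_rot: [2.217, 2.226, -0.001]
ft_force: [0.3, -1.5, -2.3]
gripper_width: 0.0445
gripper_force: 31.9
```

>>> play_rows(series="0 0 -3 0;0 0 -2 0;0 0 0 0")

```text
time_s: 14.85
tcp_pos: [0.6387, 0.2408, 0.0452]
ee_rot: [2.217, 2.226, -0.0]
ft_force: [-0.3, -0.0, -2.8]
gripper_width: 0.0442
gripper_force: 32.1
```

>>> play_rows(series="0 0 -2 0;0 0 0 0;0 0 0 0")

```text
time_s: 15.15
tcp_pos: [0.6388, 0.2414, 0.0447]
ee_rot: [2.217, 2.226, 0.002]
ft_force: [-2.9, -0.3, 6.5]
gripper_width: 0.0443
gripper_force: 33.2
```

Contact. I release, wait and rise.

>>> play_rows(series="0 0 0 0;0 0 0 0;0 0 0 0;0 0 0 0;0 0 0 0", claw=0)

```text
time_s: 15.65
tcp_pos: [0.6387, 0.2408, 0.0431]
ee_rot: [-2.217, -2.226, 0.0]
ft_force: [-0.5, 0.2, -0.0]
gripper_width: 0.0857
gripper_force: 0.0
```

>>> play_rows(series="0 0 15 0;0 0 30 0;0 0 40 0;0 0 45 0;0 0 45 0")

```text
time_s: 16.15
tcp_pos: [0.6383, 0.2409, 0.2211]
ee_rot: [-2.216, -2.226, -0.001]
ft_force: [0.7, -0.0, -0.3]
gripper_width: 0.0856
gripper_force: 0.0
```

>>> play_rows(series="-20 -40 0 0;-20 -45 0 0;-20 -45 0 0;-20 -45 0 0;-20 -45 0 0")

```text
time_s: 16.65
tcp_pos: [0.5377, 0.0194, 0.2194]
ee_rot: [2.216, 2.225, 0.001]
ft_force: [0.4, -0.6, 0.5]
gripper_width: 0.0854
gripper_force: 0.0
```

>>> play_rows(series="-20 -45 0 0;-20 -45 0 0;-20 -45 0 0;-20 -45 0 0;-15 -25 0 0")

```text
time_s: 17.15
tcp_pos: [0.442, -0.188, 0.2191]
ee_rot: [2.22, 2.221, -0.002]
ft_force: [0.4, -0.3, 0.4]
gripper_width: 0.0853
gripper_force: 0.0
```

>>> play_rows(series="0 0 0 0;0 0 0 0")

```text
time_s: 17.35
tcp_pos: [0.4438, -0.1843, 0.2192]
ee_rot: [2.218, 2.224, 0.001]
ft_force: [0.4, 0.7, -0.3]
gripper_width: 0.0853
gripper_force: 0.0
```

```bash
python3 - <<'E'
from h import *
def ring(P,x,y,z):
    m=np.isfinite(P).all(2)&(abs(P[...,2]-z)<.008)&(np.hypot(P[...,0]-x,P[...,1]-y)<.04);Q=P[m]
    if len(Q)<30: print('few',len(Q));return
    c,r=cv2.minEnclosingCircle((Q[:,:2]*1000).astype(np.float32))
    A=np.c_[Q[:,:2]-Q[:,:2].mean(0),np.ones(len(Q))];g=np.linalg.lstsq(A,Q[:,2],rcond=None)[0]
    print(len(Q),'mean',Q.mean(0).round(4),'circle',np.round(c,1),round(r,1),'slope deg',np.degrees(np.arctan(g[:2])).round(1))
d=get_image('top');P=cloud(d,cam(d));print('b in tray');ring(P,.64,.236,.075)
s=read_state();print(np.round(s['tcp_pos'],4),np.round(s['ee_rot'],3));d=get_image('wrist');P=cloud(d,cam(d,s));print('a');ring(P,.44,-.196,.07)
E
```

```text
b in tray
145 mean [0.6386 0.2343 0.0737] circle [638.9 234.2] 22.9 slope deg [1.  0.9]
[ 0.4443 -0.1833  0.2191] [2.215e+00 2.226e+00 2.000e-03]
a
1399 mean [ 0.4423 -0.1946  0.0708] circle [ 442.2 -196. ] 23.0 slope deg [ 0.1 -1. ]
```

Sleeve_b stands in the tray. Sleeve_a is at (0.442, -0.196), and I fetch it now.

>>> play_rows(series="-2 -12 -30 0;0 0 -40 0;0 0 -40 0;0 0 -35 0;0 0 -20 0")

```text
time_s: 17.95
tcp_pos: [0.4417, -0.194, 0.0511]
ee_rot: [-2.211, -2.228, -0.0]
ft_force: [-0.4, -0.3, 0.7]
gripper_width: 0.0852
gripper_force: 0.0
```

>>> play_rows(series="0 0 -14 0;0 0 0 0;0 0 0 0")

```text
time_s: 18.25
tcp_pos: [0.4426, -0.1949, 0.0397]
ee_rot: [-2.214, -2.229, -0.001]
ft_force: [0.7, 0.5, 0.9]
gripper_width: 0.0853
gripper_force: 0.0
```

>>> play_rows(series="0 0 0 0;0 0 0 0;0 0 0 0;0 0 0 0;0 0 0 0", claw=255, squeeze=40)

```text
time_s: 18.75
tcp_pos: [0.442, -0.1964, 0.0402]
ee_rot: [2.216, 2.225, 0.0]
ft_force: [-1.1, -0.4, 7.3]
gripper_width: 0.0452
gripper_force: 39.9
```

>>> play_rows(series="0 0 10 0;0 0 25 0;0 0 35 0;0 0 0 0")

```text
time_s: 19.15
tcp_pos: [0.4437, -0.1965, 0.1131]
ee_rot: [2.213, 2.222, 0.004]
ft_force: [0.7, -0.2, -2.3]
gripper_width: 0.0457
gripper_force: 42.0
```

>>> play_rows(series="37 -6 0 0;37 -6 0 0;37 -6 0 0;37 -6 0 0;36 -7 0 0")

```text
time_s: 19.65
tcp_pos: [0.6265, -0.2274, 0.1085]
ee_rot: [-2.216, -2.225, 0.001]
ft_force: [0.1, -0.9, -2.6]
gripper_width: 0.0454
gripper_force: 42.2
```

>>> play_rows(series="0 0 0 0;0 0 -20 0;0 0 -20 0;0 0 -16 0;0 0 0 0")

```text
time_s: 20.15
tcp_pos: [0.6233, -0.2271, 0.0503]
ee_rot: [-2.214, -2.223, 0.004]
ft_force: [-0.3, 0.4, -3.0]
gripper_width: 0.0453
gripper_force: 42.5
```

>>> play_rows(series="0 0 -4 0;0 0 -3 0;0 0 0 0;0 0 0 0")

```text
time_s: 20.55
tcp_pos: [0.626, -0.2273, 0.0469]
ee_rot: [2.217, 2.225, 0.001]
ft_force: [0.2, 0.0, -2.8]
gripper_width: 0.0455
gripper_force: 42.6
```

>>> play_rows(series="0 0 -2 0;0 0 -1 0;0 0 0 0;0 0 0 0")

```text
time_s: 20.95
tcp_pos: [0.6262, -0.2273, 0.0453]
ee_rot: [2.216, 2.224, 0.001]
ft_force: [-3.5, 0.2, 9.4]
gripper_width: 0.0453
gripper_force: 43.6
```

>>> play_rows(series="0 0 0 0;0 0 0 0;0 0 0 0;0 0 0 0;0 0 0 0", claw=0)

```text
time_s: 21.45
tcp_pos: [0.6257, -0.2271, 0.0431]
ee_rot: [-2.217, -2.226, 0.0]
ft_force: [-0.8, 0.6, -0.4]
gripper_width: 0.0852
gripper_force: 0.0
```

>>> play_rows(series="0 0 15 0;0 0 30 0;0 0 40 0;0 0 45 0;0 0 45 0")

```text
time_s: 21.95
tcp_pos: [0.6255, -0.2269, 0.2211]
ee_rot: [2.216, 2.226, 0.001]
ft_force: [0.4, -0.9, -0.0]
gripper_width: 0.0854
gripper_force: 0.0
```

>>> play_rows(series="-40 0 0 0;-45 0 0 0;-45 0 0 0;0 0 0 0;0 0 0 0")

```text
time_s: 22.45
tcp_pos: [0.4952, -0.2276, 0.2197]
ee_rot: [2.217, 2.223, -0.001]
ft_force: [-0.1, -0.2, 1.0]
gripper_width: 0.0854
gripper_force: 0.0
```

```bash
python3 - <<'E'
from h import *
d=get_image('top');P=cloud(d,cam(d));save('end.png',d['color'])
for x,y in((.64,.236),(.627,-.227)):
    m=np.isfinite(P).all(2)&(abs(P[...,2]-.075)<.008)&(np.hypot(P[...,0]-x,P[...,1]-y)<.05);Q=P[m]
    c,r=cv2.minEnclosingCircle((Q[:,:2]*1000).astype(np.float32));print(len(Q),Q.mean(0).round(4),np.round(c,1),round(r,1))
for n,x,y,h in(('obj',.767,.038,.05),('cleaner',.4526,-.37,.08),('jar',.4466,.37,.055)):
    m=np.isfinite(P).all(2)&(P[...,2]>.03)&(P[...,2]<.13)&(np.hypot(P[...,0]-x,P[...,1]-y)<.05);print(n,P[m].mean(0).round(3))
print(read_state()['time_s'])
E
```

```text
139 [0.6383 0.2341 0.0737] [638.7 234.7] 23.3
184 [ 0.6251 -0.2271  0.0742] [ 625.  -226.7] 23.0
obj [0.767 0.038 0.048]
cleaner [nan nan nan]
jar [0.447 0.37  0.056]
22.5<stdin>:7: RuntimeWarning: Mean of empty slice.
  ret = um.true_divide(
```

View pics/end.png

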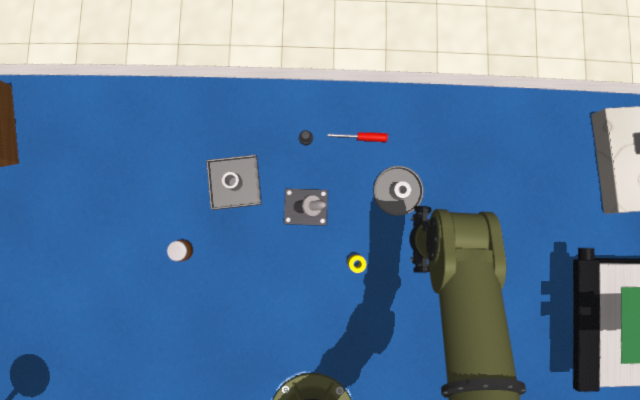

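The top view shows the wide-bored sleeve standing in the tray at (232,180) and the narrow one in the dish at (402,189). The objective, screwdriver and jar are unmoved. The arm hides the cleaner, so I check it from the scene camera before handing in.

```bash
python3 - <<'E'
from h import *
A=np.load('scene0.npz')['P'];d=get_image('scene');B=cloud(d,cam(d))
for P in(A,B):
    m=np.isfinite(P).all(2)&(P[...,2]>.02)&(P[...,2]<.1)&(np.hypot(P[...,0]-.4526,P[...,1]+.375)<.06);c=P[m].mean(0);print(m.sum(),c.round(4))
    A0=c if P is A else A0
if np.linalg.norm(c-A0)<.01: print(job_done())
E
```

```text
321 [ 0.4665 -0.3729  0.0578]
323 [ 0.4666 -0.3729  0.0578]
the job is handed in; nothing more can be done
None
```

The job is handed in: sleeve_b slid fully home on the pin and now stands in the square tray, while undersized sleeve_a (identified by its visible bore, never tried on the pin) stands in the round dish with the other things unmoved.

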